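# Snug a feeding bottle in the drying stand with its notched slide

## Robot

A 6-joint arm with a two-finger parallel gripper is mounted at the origin on the work surface. World frame = base frame: x ahead of the robot, y to its left, z up, the work surface at z = 0. Lengths are in mm, angles in rad, forces in N, time in s.
With the tool pointing down it reaches from about 350 to 875 mm from the base axis. Payload 4.2 kg.
Tool frame: the origin (TCP) lies at the very end of the fingers, on their centre line; the grasp point (between the pads) lies 19 mm behind it; z points along the fingers, y is the line along which they close (so a half turn about z gives the same grasp; the last joint's range is limited). The gripper opens to 85 mm and grips with 20 to 120 N. Pads are 22 mm wide; open, the fingers measure 114 mm over their backs; the gripper's body (76 mm by 85 mm) begins 54 mm behind the grasp point. The pads swing forward as they close: fully open they stand 13 mm farther back than shut.
Start: joints at [-1.053, 0.385, 0.008, 0, -1.194, -0.259], TCP at [159.967, -604.16, 231.312] pointing down, gripper open.
Joint ranges: [-3.14, 3.14], [-1.21, 2.06], [-1.07, 1.41], [-3.16, 2.05], [-2.99, -0.16], [-3.1, 3.1]. Speed limits (rad/s): [2.79, 2.79, 3.14, 3.14, 3.14, 3.14].

## Interface

Orientations are given as a unit quaternion [x, y, z, w].
In Python, from bench import arm gives the robot as it stands.
- The arm moves only by the tool servo_tool, never from a script. Its argument "rows" is a list that holds one entry, the list of rows, each a list of 7 numbers: the finger opening in mm, from 0 to 85.4, then the shift along the tool's x, y, z in mm, then the turn, a rotation vector about the tool's x, y, z in rad. A call has 1 to 10 rows; each row is the pose to reach, as a shift and turn from the pose commanded when the call began, along the tool's axes at that moment; what a row does not reach only later rows make up. A row lasts 1/8 s, in which the tool goes at most 62.5 mm and 10.7 degrees, less where a joint would pass 70% of its speed; a pose out of reach is approached as far as the arm can. A call with a gripper value outside its range is refused whole. The fingers move at their own pace and stop on an object; the grip force is fixed at half the most. Time passes only in rows, so rows that repeat a pose let the fingers close. It gives the time, the measured TCP pose, the force, the opening and the grip force at its end, in the units of the state.
- arm.read_state(): the state, without advancing time (a new reading comes with each control period).
- arm.get_image(name): name is "scene" or "top" or "wrist"; returns the picture (384x512x3 uint8, red, green, blue); there is no depth.
- arm.camera_params(name): a dict with "intrinsics" (3x3 intrinsics, pixels), "D" ([k1, k2, p1, p2, k3] as OpenCV has them; the pictures are not rectified), "R" (3x3) and "t" (3): a world point X has camera coordinates R X + t. Camera axes: x right, y down, z forward; pixel columns grow to the right and rows downward; lengths in mm; the calibration is good to about 2 mm. A picture is of the moment at which its call begins: read the wrist's pose just before it. camera_params takes no time and is no camera call; for the wrist camera it gives the pose at the moment of the call.
- arm.job_done(): hands the job in; it is judged then, once.
The state is a dict: "clock": time; "joints": joint angles; "joint_vel": joint speeds; "joint_efforts": joint torques, N m; "position": TCP position; "ee_rot": TCP orientation; "contact_force": force on the tool from outside, world axes, zero at the start; "wrist_torque": the same for the moment, N m; "gripper_width": finger opening in mm; "grasp_force": force on a finger pad.
Only numpy, scipy, OpenCV 4.12 (cv2) and the standard library are available. Lean on these libraries where they do the work, as an engineer would, in place of code of your own. Each camera call takes 0.05 s, during which the arm holds its last target. There are 200 camera calls.

## Task

A short feeding bottle stands loose in the slide-adjustable bottle stand on the tray. Hold the carriage's release bar up, slide the carriage along until its paddle presses the bottle against the sprung cushion at the far end with about 8 N, then let go so that the catch drops fully into a notch and the bottle stays held upright by the half-compressed spring. Do not force the catch against the notches, do not squeeze the bottle hard, and leave everything else on the tray alone.

Things in the scene. Friction and masses are not known exactly. Their poses are not given: they have to be found in the camera images.
- rack: White bottle stand, fixed: plate 155 x 355 x 10 mm, origin at the underside's middle. +y: the carriage slides this way, to the bottle; +x: towards the rail side. Rail with carriage along x = +50 mm; bottle lane along x = -30 mm (floor at z 10 mm, 10 mm curbs on both sides). Nothing on it is above 95 mm. The plain tray below it is 470 x 760 mm with a 20 mm rim.
- end_post (a point): Top middle of the fixed end post at the lane's +y end (stand x -30, y 172, z 82 mm). In front of it a black rubber cushion 54 mm wide, 48 mm high, centre z 50 mm, faces -y. A thumb screw sets its face anywhere from y 99 to 135 mm, unmeasured, other each time. It yields up to 16 mm on a spring: 2 N at first touch, 0.6 N more per mm; then solid.
- notches: Toothed steel strip on the rail, fixed: 25 upright square teeth, 2.5 mm thick, 7 mm high, 6 mm pitch (3.5 mm gaps). Origin: foot of the first tooth, at stand x 50, y -84, z 22 mm; the others follow in +y up to y 60 mm. Before the first tooth the rail is smooth: the carriage is parked there at the start, catch down.
- catch: Steel pin 2 mm thick across the rail, fixed under the bar; origin straight below the bar, at the stand's underside when down. In a gap it locks the carriage both ways; bar 7 mm up or more: clear of the teeth. Simply let go, do not press it down: on top of a tooth, the cushion's spring slides the carriage back (up to 6 mm) till the catch drops into the gap behind.
- bar_grip (a point): Centre of the steel release bar: 50 mm long (stand's x), 12 mm thick (stand's y), 14 mm high, on a thin stem above the grey carriage; 85 mm above the stand's underside when down, carriage deck top at 42 mm, free between. Pinch it from above with fingers closing along the stand's y, lift, and push it along +y: this drives the carriage.
- bar (a joint): Lift of the release bar, m: 0 fully down (catch in a gap), about 0.007 when the catch rests on a tooth, 0.014 at its upper stop. A spring pulls it down with 4 N at 0 and 6 N at the top, plus 0.7 N weight.
- carriage (a joint): Travel of the carriage along the stand's +y, m: 0 at the outer stop, 0.185 at the other stop; at 0 the bar, catch and its stem are at y = -130 mm of the stand. Sliding friction about 1.5 N plus 25 N s/m of drag. It moves only along the stand's y.
- paddle: The carriage's upright pushing paddle in the bottle lane, a grey plate 58 mm wide, 6 mm thick and 50 mm high. Origin at the centre of its front face (the +y face that meets the bottle), 48 mm ahead (+y) of the bar and 80 mm beside it (-x), 50 mm above the stand's underside.
- bottle: The short white polypropylene bottle with cap standing loose in the lane, 60 mm in diameter (60 mm wide up to 68 mm height), 95 mm tall, about 90 g. Origin: centre of its underside; z up. It slides easily along the lane.
- nipple: Lavender silicone nipple, 44 mm wide and 40 mm high, standing on the stand's plate behind the paddle. Leave alone. Origin: centre of underside.
- spare_bottle: A second bottle just like it, standing on the tray. Leave alone. Origin: centre of underside.
- straw_cup: Stainless straw cup, 70 mm wide, 130 mm tall with its straw. Leave alone. Origin: centre of underside.
- flower_rack: Flower-shaped drying rack, 86 mm wide at the foot, 102 mm high. Leave alone. Origin: centre of underside.
- storage_box: Small storage box with a lever lock on its lid, 80 x 115 x 64 mm. Leave alone. Origin: centre of underside.
- tongs: Bottle tongs lying on the tray, 160 mm long. Leave alone. Origin: centre of underside.
- soother_case: Round soother case, 72 mm wide, 40 mm high. Leave alone. Origin: centre of underside.
Mind the look-alikes: they are no part of the job. Leave any blue or turquoise look-alike of the bottle alone.

How it is judged (in metres and radians):
On the way, in this order (a step that is already met when the one before it is completed fails the run):
1. the release bar is held up, its catch clear of the notches (value of joint bar above 0.0075 m), for 0.2 s.
2. with the bar still up, the paddle presses the bottle against the cushion (value of joint bar above 0.007 m and contact force between paddle and bottle above 3 N), for 0.2 s.
At the end, for the whole second after the job is handed in: The bar is down (within 3 mm) with its catch in a notch, and the bottle stands upright (within 0.1 rad) and at rest on the lane's floor, held between paddle and cushion with 3 to 10 N (value of joint bar below 0.003 m and contact force between paddle and bottle between 3 and 10 N and y of bottle in the frame of rack above 0.066 m and angle between bottle's own z axis and vertical below 0.1 rad and z of bottle in the frame of rack below 0.014 m and linear speed of bottle below 0.01 m/s); the robot touches nothing.
It fails at once if the bottle is squeezed with more than 16 N (contact force between paddle and bottle above 16 N).
It fails at once if the catch is forced against the notches with more than 40 N (contact force between catch and notches above 40 N).
It fails at once if the bottle is tipped (angle between bottle's own z axis and vertical above 0.35 rad).
It fails at once if something else on the tray is disturbed (moved more than 15 mm) (distance of any of nipple, spare_bottle, straw_cup, flower_rack, storage_box, tongs, soother_case from where it was at the start of the episode above 0.015 m).
It also fails if it takes over 70 s, if anything falls off the work surface, if the arm or the gripper's body presses on something with over 40 N, if the wrist force passes 120 N, or if a joint passes its speed limit or range.

## Working session

There is one attempt and no reset: what is moved stays moved. The work goes in short steps, Python scripts to look and compute and a tool call to move; the robot and the scene stay as the last step left them, time stands still between calls to the robot, and variables do not carry over. Pictures are saved under pics/ and viewed, at most 10 in all, crops included, and the job is handed in when it is done.

Besides the shell and the picture viewer there is one more tool, called in YAML: its name, and indented under it one key for each argument. servo_tool: Moves the arm, as the interface text tells. Its arguments: {"type":"object","properties":{"rows":{"type":"array"}},"required":["rows"]}

```bash
mkdir -p pics; ls; python3 - <<'E'
from bench import arm
import cv2,numpy as np
s=arm.read_state();print(s['clock'],s['position'],s['ee_rot'],s['contact_force'],s['gripper_width'])
for n in("scene","top"):
    cv2.imwrite(f'pics/{n}0.png',arm.get_image(n)[...,::-1]);p=arm.camera_params(n)
    print(n,np.round(p['intrinsics'],1).tolist(),p['D'],np.round(p['R'],3).tolist(),np.round(p['t'],1))
E
```

```text
pics
0.0 [ 159.80757195 -603.61121442  230.20658998] [-1.28921135e-01  9.91654222e-01  1.09882116e-03 -1.95198188e-04] [ 0.06905446 -0.32512057  0.1734239 ] 85.03905325006946
scene [[408.6, 0.0, 252.4], [0.0, 408.6, 192.9], [0.0, 0.0, 1.0]] [-0.08491081  0.          0.          0.          0.        ] [[0.637, 0.771, 0.019], [0.584, -0.467, -0.664], [-0.503, 0.434, -0.748]] [-358.9 -182.8 1349. ]
top [[400.5, 0.0, 259.2], [0.0, 400.5, 186.6], [0.0, 0.0, 1.0]] [-0.06063174  0.          0.          0.          0.        ] [[-0.027, -1.0, -0.001], [-0.997, 0.027, -0.071], [0.071, -0.001, -0.997]] [  77.8  495.3 1372.6]
```

View pics/scene0.png

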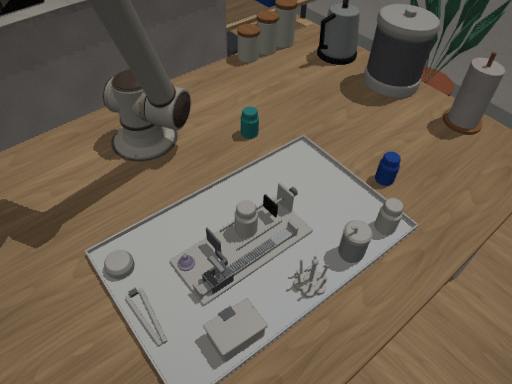

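View pics/top0.png

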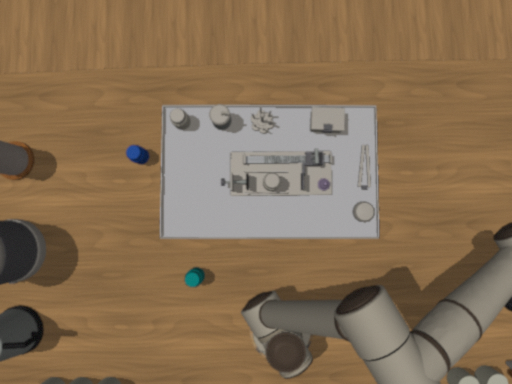

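The scene view shows the stand at (240,250), with the carriage and bar at (215,270) and the paddle at (213,240). The bottle in the lane is at (246,220), and the cushion and post are at (275,203).

Things that could be taken for the bottle, in top-view pixels:
- White bottle in the lane (271,182): this is the one described.
- White spare (178,118).
- Blue (138,154).
- Teal (194,277).
- Straw cup (220,118).

Next is a close crop to check the choice and get the geometry.

```bash
cat > h.py <<'E'
import cv2,numpy as np
from bench import arm
def ray(p,uv):
    q=cv2.undistortPoints(np.array([[uv]],float),np.array(p['intrinsics']),np.array(p['D']))[0,0]
    R=np.array(p['R']);t=np.array(p['t']);return -R.T@t,R.T@np.r_[q,1]
def onz(p,uv,z):
    c,d=ray(p,uv);return c+d*(z-c[2])/d[2]
def proj(p,X):
    R=np.array(p['R']);return cv2.projectPoints(np.array(X,float).reshape(-1,1,3),cv2.Rodrigues(R)[0],np.array(p['t'],float),np.array(p['intrinsics']),np.array(p['D']))[0][:,0]
E
python3 - <<'E'
from h import *
a=cv2.imread('pics/top0.png')[140:210,215:345];b=cv2.imread('pics/scene0.png')[170:310,160:325]
cv2.imwrite('pics/c0.png',np.vstack([cv2.resize(a,(700,377),interpolation=2),]))
p=arm.camera_params('top')
for uv,z in [((271,182),95),((318,158),85),((230,151),10),((332,151),10),((332,195),10),((230,195),10),((163,106),20),((377,106),20),((377,237),20),((163,238),20)]: print(uv,np.round(onz(p,uv,z),0))
E
```

```text
(271, 182) [506.  25.  95.]
(318, 158) [ 582. -134.   85.]
(230, 151) [626. 163.  10.]
(332, 151) [ 616. -196.   10.]
(332, 195) [ 461. -189.   10.]
(230, 195) [471. 167.  10.]
(163, 106) [792. 396.  20.]
(377, 106) [ 772. -361.   20.]
(377, 237) [ 311. -338.   20.]
(163, 238) [328. 401.  20.]
```

View pics/c0.png

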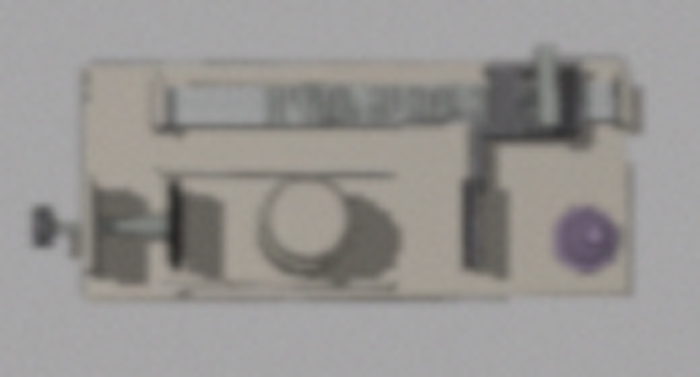

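The crop confirms the white bottle between the paddle (470,225) and the cushion (175,225), with the release bar at (545,85) above the carriage. The stand's yaw is about -0.03 rad. I'll move above the carriage to look from close by.

servo_tool:
  rows:
    - [[85,-537,348,-90,0,0,0.288],[85,-537,348,-90,0,0,0.288],[85,-537,348,-90,0,0,0.288],[85,-537,348,-90,0,0,0.288],[85,-537,348,-90,0,0,0.288],[85,-537,348,-90,0,0,0.288],[85,-537,348,-90,0,0,0.288],[85,-537,348,-90,0,0,0.288],[85,-537,348,-90,0,0,0.288],[85,-537,348,-90,0,0,0.288]]

```text
clock: 1.35
position: [574.8, -146.2, 317.9]
ee_rot: [0.014, 1.0, 0.0, -0.0]
contact_force: [1.6, -0.8, -0.2]
gripper_width: 85.1
grasp_force: 0.0
```

servo_tool:
  rows:
    - [[85,0,0,0,0,0,0],[85,0,0,0,0,0,0],[85,0,0,0,0,0,0],[85,0,0,0,0,0,0]]

```text
clock: 1.85
position: [573.2, -149.1, 318.1]
ee_rot: [0.015, 1.0, 0.0, 0.0]
contact_force: [-0.0, 0.3, 0.1]
gripper_width: 85.1
grasp_force: 0.0
```

```bash
python3 - <<'E'
from h import *
s=arm.read_state();print(s['clock'],s['position'],s['ee_rot'],s['contact_force'],s['joints'])
p=arm.camera_params('wrist');print(np.round(p['intrinsics'],1).tolist(),np.round(p['R'],3).tolist(),-np.array(p['R']).T@p['t'])
im=arm.get_image('wrist')[...,::-1];cv2.imwrite('pics/w1.png',im)
cv2.imwrite('pics/w1b.png',cv2.resize(im,(800,600),interpolation=2))
import pickle;pickle.dump(p,open('w1.pkl','wb'))
E
```

```text
1.85 [ 573.17946877 -149.055418    318.10856329] [1.54123172e-02 9.99881223e-01 6.84413166e-06 2.39882956e-05] [-0.00620625  0.26196737  0.1313159 ] [ 1.87863203e-02  2.82720323e-01  7.43328666e-02 -1.23061733e-05
 -1.36236045e+00 -1.62040596e+00]
[[277.7, 0.0, 255.0], [0.0, 277.7, 188.5], [0.0, 0.0, 1.0]] [[0.031, 1.0, -0.0], [0.966, -0.03, 0.258], [0.258, -0.008, -0.966]] [ 508.032401   -147.53369942  461.73293951]
```

View pics/w1b.png

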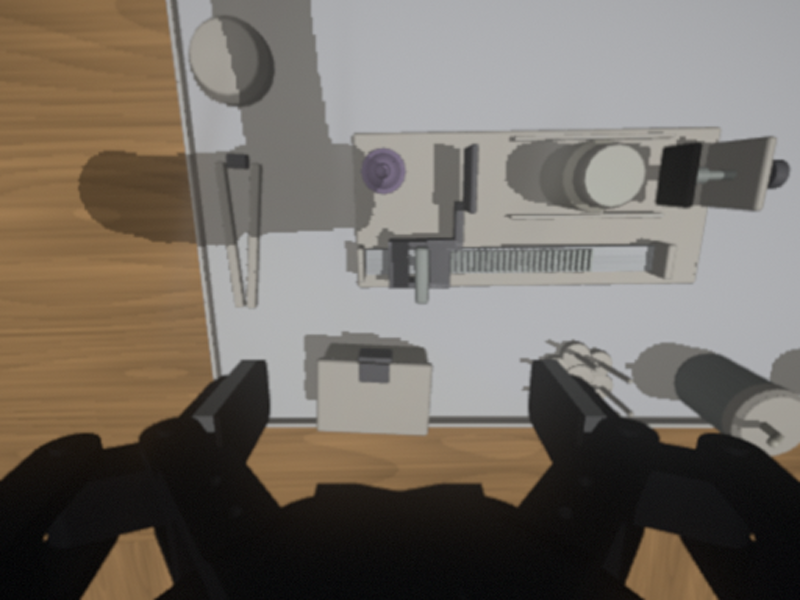

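The wrist view shows these at 800x600 scale:
- Stand corners: (354,134), (719,128), (695,283), (360,288).
- Bar top: from (422,249) to (422,303).
- Paddle: (472,178).
- Bottle cap: (613,176).
- Cushion face top: about (660,175).

Next I cast rays from these points.

```bash
python3 - <<'E'
from h import *
import pickle;p=pickle.load(open('w1.pkl','rb'))
k=512/800
W=lambda u,v,z:onz(p,(u*k,v*k),z)
for zt in (0,4):
    P=np.array([W(u,v,10+zt) for u,v in[(354,134),(719,128),(695,283),(360,288)]]);print(zt,np.round(P,1).tolist(),'c',P.mean(0),'len',np.linalg.norm(P[1]-P[0]),np.linalg.norm(P[2]-P[3]),'w',np.linalg.norm(P[0]-P[3]),np.linalg.norm(P[1]-P[2]))
    print('yaw',[ -np.arctan2(*(b-a)[:2]) for a,b in((P[0],P[1]),(P[3],P[2]))])
    for n,(u,v,z) in dict(bar0=(422,249,92),bar1=(422,303,92),padL=(479,146,75),padR=(479,212,75),cap=(613,176,95),cushL=(668,142,74),cushR=(657,204,74),cushbot=(657,204,26)).items(): print(n,np.round(W(u,v,z+zt),1))
# high res crop
a=cv2.imread('pics/w1.png')[75:200,215:515]
cv2.imwrite('pics/c1.png',cv2.resize(a,None,fx=2.66,fy=2.66,interpolation=2))
E
```

```text
0 [[464.8, -189.8, 10.0], [471.5, 164.4, 10.0], [625.9, 164.2, 10.0], [620.2, -192.4, 10.0]] c [545.60989609 -13.40184645  10.        ] len 354.1951913110036 356.63473420759914 w 155.40775717883827 154.43857369488018
yaw [np.float64(-0.018943250883230144), np.float64(-0.016158251909151853)]
bar0 [ 567.1 -129.2   92. ]
bar1 [ 615.2 -130.1   92. ]
padL [483.9 -78.8  75. ]
padR [538.7 -77.9  75. ]
cap [511.9  26.6  95. ]
cushL [486.2  79.7  74. ]
cushR [537.1  77.   74. ]
cushbot [540.7 104.8  26. ]
4 [[465.2, -189.4, 14.0], [471.8, 161.6, 14.0], [624.9, 161.4, 14.0], [619.2, -192.0, 14.0]] c [545.27715529 -14.58955575  14.        ] len 351.0588675202374 353.4768087784909 w 154.03165423315582 153.071052664743
yaw [np.float64(-0.018943250883230206), np.float64(-0.016158251909152082)]
bar0 [ 566.4 -129.4   96. ]
bar1 [ 614.1 -130.3   96. ]
padL [484.1 -79.5  79. ]
padR [538.4 -78.6  79. ]
cap [511.9  24.7  99. ]
cushL [486.4  77.3  78. ]
cushR [536.8  74.7  78. ]
cushbot [540.4 102.4  30. ]
```

View pics/c1.png

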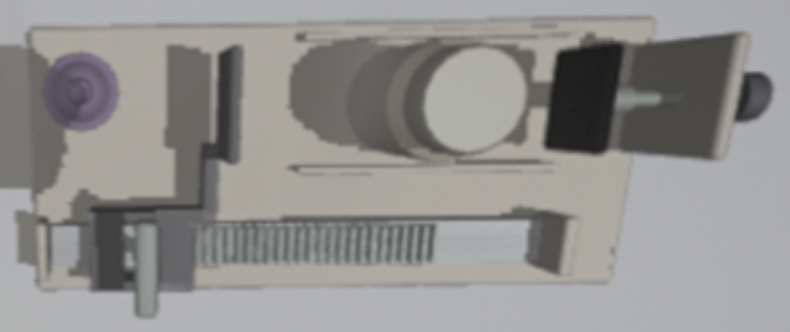

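The geometry agrees with the given sizes: plate 355 x 155 mm, stand origin about (545.6, -13.5), yaw -0.018. The bar is at (591, -130), so stand y is about -115. I'll align above the bar.

servo_tool:
  rows:
    - [[50,-17.2,19.9,60,0,0,-0.013],[50,-17.2,19.9,120,0,0,-0.013],[50,-17.2,19.9,178,0,0,-0.013],[50,-17.2,19.9,178,0,0,-0.013],[50,-17.2,19.9,178,0,0,-0.013],[50,-17.2,19.9,178,0,0,-0.013],[50,-17.2,19.9,178,0,0,-0.013]]

```text
clock: 2.78
position: [592.8, -128.7, 142.3]
ee_rot: [0.008, 1.0, 0.0, 0.002]
contact_force: [0.6, -0.3, -1.0]
gripper_width: 50.0
grasp_force: 0.0
```

```bash
python3 - <<'E'
from h import *
import pickle
q=pickle.load(open('w1.pkl','rb'))
f=lambda x,y:(215+x/2.66,75+y/2.66)
for n,u,v,z in(('t',622,42,74),('t',611,152,74),('b',560,50,26),('b',546,149,26)): print(n,np.round(onz(q,f(u,v),z),1))
s=arm.read_state();print(s['clock'],s['position'],s['ee_rot'],s['contact_force'],s['gripper_width'])
p=arm.camera_params('wrist')
im=arm.get_image('wrist')[...,::-1];cv2.imwrite('pics/w2.png',im)
cv2.imwrite('pics/w2b.png',cv2.resize(im,(800,600),interpolation=2))
pickle.dump(p,open('w2.pkl','wb'))
print(np.round(proj(p,[[567,-129.3,92],[615,-130,92],s['position']])*800/512))
E
```

```text
t [487.1 107.3  74. ]
t [540.3 109.9  74. ]
b [487.4 105.4  26. ]
b [541.3 104.5  26. ]
2.775 [ 592.79037136 -128.7425978   142.28468315] [8.06152627e-03 9.99965226e-01 2.95876936e-05 2.13501432e-03] [ 0.58363414 -0.3446383  -1.01301769] 50.01746054500949
[[398. 268.]
 [398. 365.]
 [400. 367.]]
```

View pics/w2b.png

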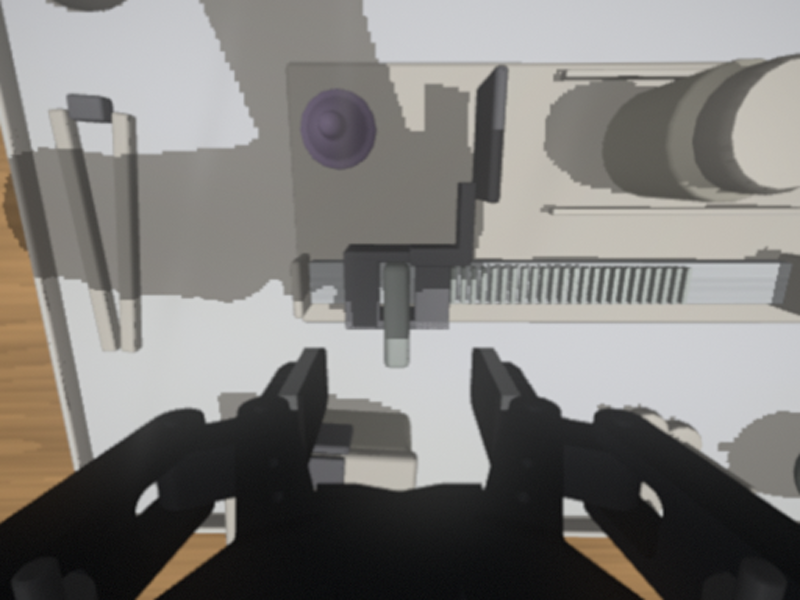

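The close view shows the bar running from (397,263) to (397,365), centred between the fingers and where I predicted it. I'll descend and pinch.

servo_tool:
  rows:
    - [[50,0,0,30,0,0,0],[50,0,0,60,0,0,0],[50,0,0,73.5,0,0,0],[50,0,0,73.5,0,0,0],[50,0,0,73.5,0,0,0],[30,0,0,73.5,0,0,0],[18,0,0,73.5,0,0,0],[8,0,0,73.5,0,0,0],[8,0,0,73.5,0,0,0],[8,0,0,73.5,0,0,0]]

```text
clock: 4.08
position: [592.1, -128.8, 67.2]
ee_rot: [0.008, 1.0, -0.0, 0.0]
contact_force: [-1.7, 0.4, 5.3]
gripper_width: 11.1
grasp_force: 58.9
```

servo_tool:
  rows:
    - [[5,0,0,0,0,0,0],[5,0,0,0,0,0,0],[5,0,0,0,0,0,0]]

```text
clock: 4.45
position: [592.1, -128.8, 67.2]
ee_rot: [0.008, 1.0, -0.0, 0.0]
contact_force: [-0.4, -0.4, 6.4]
gripper_width: 11.3
grasp_force: 59.0
```

servo_tool:
  rows:
    - [[5,0,0,-4,0,0,0],[5,0,0,-8,0,0,0],[5,0,0,-11,0,0,0],[5,0,0,-11,0,0,0],[5,0,0,-11,0,0,0],[5,0,0,-11,0,0,0]]

```text
clock: 5.2
position: [591.9, -128.7, 77.3]
ee_rot: [0.008, 1.0, 0.0, 0.0]
contact_force: [4.4, -1.4, -6.5]
gripper_width: 11.2
grasp_force: 58.3
```

Bar is lifted about 10 mm, and -6.5 N matches the spring. I'll push along +y.

servo_tool:
  rows:
    - [[5,0,6,0,0,0,0],[5,0,16,0,0,0,0],[5,0,26,0,0,0,0],[5,0,36,0,0,0,0],[5,0,46,0,0,0,0],[5,0,56,0,0,0,0],[5,0,64,0,0,0,0],[5,0,70,0,0,0,0],[5,0,74,0,0,0,0],[5,0,78,0,0,0,0]]

```text
clock: 6.45
position: [593.2, -50.7, 77.6]
ee_rot: [0.008, 1.0, -0.0, 0.0]
contact_force: [6.1, -3.0, -6.6]
gripper_width: 10.9
grasp_force: 58.4
```

servo_tool:
  rows:
    - [[5,0,4,0,0,0,0],[5,0,8,0,0,0,0],[5,0,12,0,0,0,0],[5,0,16,0,0,0,0],[5,0,20,0,0,0,0],[5,0,24,0,0,0,0],[5,0,28,0,0,0,0],[5,0,32,0,0,0,0],[5,0,36,0,0,0,0],[5,0,40,0,0,0,0]]

```text
clock: 7.7
position: [593.8, -11.0, 77.6]
ee_rot: [0.008, 1.0, -0.0, 0.0]
contact_force: [5.2, -5.6, -6.0]
gripper_width: 11.0
grasp_force: 58.4
```

servo_tool:
  rows:
    - [[5,0,0,0,0,0,0],[5,0,0,0,0,0,0],[5,0,0,0,0,0,0]]

```text
clock: 8.07
position: [593.9, -10.7, 77.6]
ee_rot: [0.008, 1.0, -0.0, 0.0]
contact_force: [3.9, -2.2, -6.5]
gripper_width: 11.3
grasp_force: 58.5
```

```bash
python3 - <<'E'
from h import *
import pickle
s=arm.read_state();print(s['clock'],s['position'],s['ee_rot'],s['contact_force'],s['gripper_width'])
p=arm.camera_params('wrist')
im=arm.get_image('wrist')[...,::-1];cv2.imwrite('pics/w3.png',im)
pickle.dump(p,open('w3.pkl','wb'))
cv2.imwrite('pics/w3b.png',cv2.resize(im,(800,600),interpolation=2))
E
```

```text
8.075 [593.8747887  -10.70527191  77.56677869] [ 8.06680992e-03  9.99967413e-01 -3.13852559e-05  3.14660323e-04] [ 3.89479884 -2.17369415 -6.52628631] 11.331249526466978
```

View pics/w3b.png

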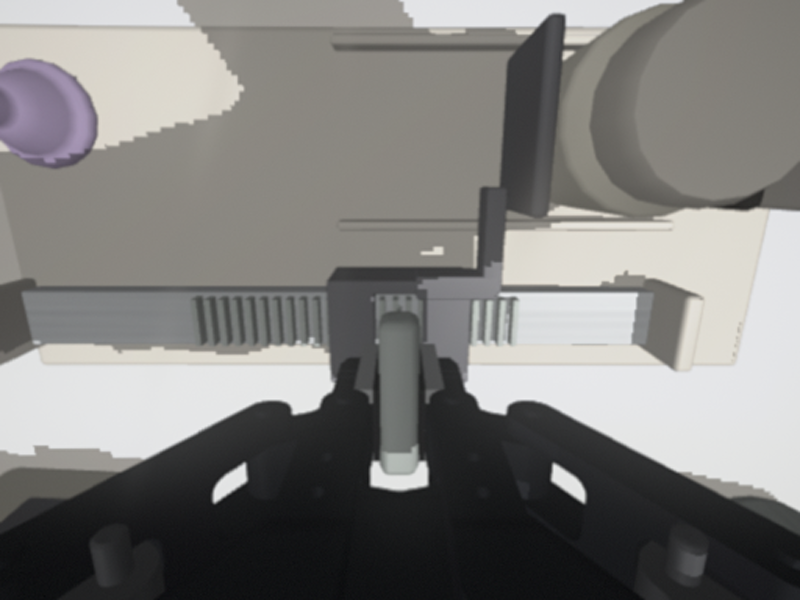

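The bottle stands upright against the paddle at (555,110), and the catch is over the teeth. First cushion touch should be about 8 mm ahead, so I'll creep from here and watch Fy.

servo_tool:
  rows:
    - [[5,0,1,0,0,0,0],[5,0,2,0,0,0,0],[5,0,3,0,0,0,0],[5,0,4,0,0,0,0]]

```text
clock: 8.62
position: [593.9, -7.9, 77.7]
ee_rot: [0.008, 1.0, -0.001, 0.0]
contact_force: [5.9, -5.7, -6.4]
gripper_width: 11.2
grasp_force: 58.6
```

servo_tool:
  rows:
    - [[5,0,1,0,0,0,0],[5,0,2,0,0,0,0],[5,0,3,0,0,0,0]]

```text
clock: 9.0
position: [593.9, -5.4, 77.7]
ee_rot: [0.008, 1.0, -0.001, 0.0]
contact_force: [6.4, -8.9, -5.6]
gripper_width: 11.0
grasp_force: 58.6
```

servo_tool:
  rows:
    - [[5,0,1,0,0,0,0],[5,0,2,0,0,0,0],[5,0,3,0,0,0,0]]

```text
clock: 9.38
position: [594.0, -2.8, 77.7]
ee_rot: [0.008, 1.0, -0.001, -0.0]
contact_force: [5.9, -10.6, -5.8]
gripper_width: 10.7
grasp_force: 58.6
```

servo_tool:
  rows:
    - [[5,0,1,0,0,0,0],[5,0,2,0,0,0,0],[5,0,3,0,0,0,0]]

```text
clock: 9.75
position: [594.0, -0.3, 77.7]
ee_rot: [0.008, 1.0, -0.002, -0.0]
contact_force: [6.5, -11.4, -5.6]
gripper_width: 10.9
grasp_force: 58.7
```

servo_tool:
  rows:
    - [[5,0,0,0,0,0,0],[5,0,0,0,0,0,0],[5,0,0,0,0,0,0],[5,0,0,0,0,0,0]]

```text
clock: 10.25
position: [594.0, -0.2, 77.7]
ee_rot: [0.008, 1.0, -0.002, -0.0]
contact_force: [6.2, -11.3, -6.5]
gripper_width: 11.0
grasp_force: 58.7
```

```bash
python3 - <<'E'
from h import *
for i in range(4):
    s=arm.read_state();print(s['clock'],np.round(s['position'],2),np.round(s['contact_force'],2))
    im=arm.get_image('scene' if i%2 else 'wrist')[...,::-1];cv2.imwrite(f'pics/s{i}.png',im)
a=cv2.resize(cv2.imread('pics/s3.png')[160:300,160:325],None,fx=3,fy=3,interpolation=2)
cv2.imwrite('pics/s3c.png',a)
E
```

```text
10.25 [ 5.9401e+02 -1.8000e-01  7.7730e+01] [  6.22 -11.3   -6.48]
10.3 [ 5.9401e+02 -1.8000e-01  7.7720e+01] [  5.71 -10.87  -4.95]
10.35 [ 5.9401e+02 -1.9000e-01  7.7750e+01] [  6.9  -11.41  -6.48]
10.4 [ 5.9398e+02 -1.9000e-01  7.7720e+01] [  6.11 -11.45  -6.8 ]
```

View pics/s3c.png

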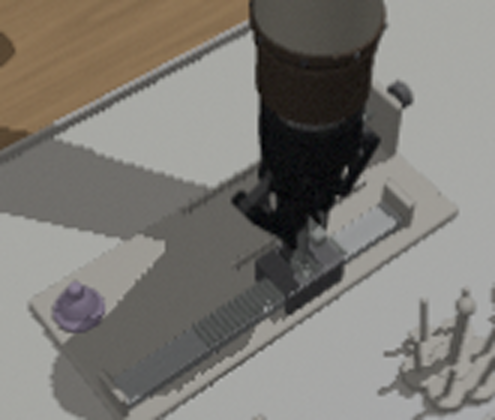

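Fy is a steady -11.3 N including friction. I'll back off slightly to bracket the friction.

servo_tool:
  rows:
    - [[5,0,-1,0,0,0,0],[5,0,-2,0,0,0,0],[5,0,-3,0,0,0,0]]

```text
clock: 10.82
position: [594.0, -2.0, 77.6]
ee_rot: [0.008, 1.0, -0.001, 0.0]
contact_force: [5.5, -6.1, -6.5]
gripper_width: 10.6
grasp_force: 58.7
```

servo_tool:
  rows:
    - [[5,0,0,0,0,0,0],[5,0,0,0,0,0,0],[5,0,0,0,0,0,0]]

```text
clock: 11.2
position: [594.0, -2.0, 77.7]
ee_rot: [0.008, 1.0, -0.001, 0.0]
contact_force: [4.9, -7.2, -6.2]
gripper_width: 11.0
grasp_force: 58.7
```

servo_tool:
  rows:
    - [[5,0,1,0,0,0,0],[5,0,2,0,0,0,0],[5,0,2,0,0,0,0],[5,0,2,0,0,0,0]]

```text
clock: 11.7
position: [594.0, -1.0, 77.7]
ee_rot: [0.008, 1.0, -0.001, -0.0]
contact_force: [6.2, -10.7, -5.9]
gripper_width: 11.3
grasp_force: 58.7
```

Averaging both directions gives about 8.3 N of spring force at y=-2, with friction of about ±1.9 N. I'll back off to about y=-2.5 (about 8 N) and let go.

servo_tool:
  rows:
    - [[5,0,-1,0,0,0,0],[5,0,-2,0,0,0,0],[5,0,-2,0,0,0,0],[5,0,-2,0,0,0,0]]

```text
clock: 12.2
position: [594.0, -2.1, 77.7]
ee_rot: [0.008, 1.0, -0.001, 0.0]
contact_force: [5.6, -6.0, -6.3]
gripper_width: 11.2
grasp_force: 58.7
```

servo_tool:
  rows:
    - [[50,0,0,0,0,0,0],[50,0,0,0,0,0,0],[50,0,0,0,0,0,0],[50,0,0,0,0,0,0],[50,0,0,0,0,0,0],[50,0,0,0,0,0,0]]

```text
clock: 12.95
position: [593.7, -0.6, 77.5]
ee_rot: [0.008, 1.0, -0.0, -0.0]
contact_force: [0.6, -0.2, 0.7]
gripper_width: 50.1
grasp_force: 0.0
```

servo_tool:
  rows:
    - [[50,0,0,-20,0,0,0],[50,0,0,-40,0,0,0],[50,0,0,-60,0,0,0],[50,0,0,-100,0,0,0],[50,0,0,-140,0,0,0],[50,0,0,-180,0,0,0],[50,0,0,-180,0,0,0],[50,0,0,-180,0,0,0],[50,0,0,-180,0,0,0]]

```text
clock: 14.08
position: [593.1, -0.8, 255.9]
ee_rot: [0.008, 1.0, -0.0, -0.001]
contact_force: [0.6, 1.0, 0.1]
gripper_width: 50.3
grasp_force: 0.0
```

```bash
python3 - <<'E'
from h import *
import pickle
s=arm.read_state();print(s['clock'],s['position'],s['contact_force'],s['gripper_width'])
p=arm.camera_params('wrist');pickle.dump(p,open('w4.pkl','wb'))
im=arm.get_image('wrist')[...,::-1];cv2.imwrite('pics/w4.png',im)
cv2.imwrite('pics/w4b.png',cv2.resize(im[40:280,150:470],None,fx=2.5,fy=2.5,interpolation=2))
sc=arm.get_image('scene')[...,::-1];cv2.imwrite('pics/sc4.png',sc)
E
```

```text
14.075 [593.06013339  -0.78636843 255.93686434] [0.5803591  0.96450717 0.05613222] 50.308879787846244
```

View pics/w4b.png

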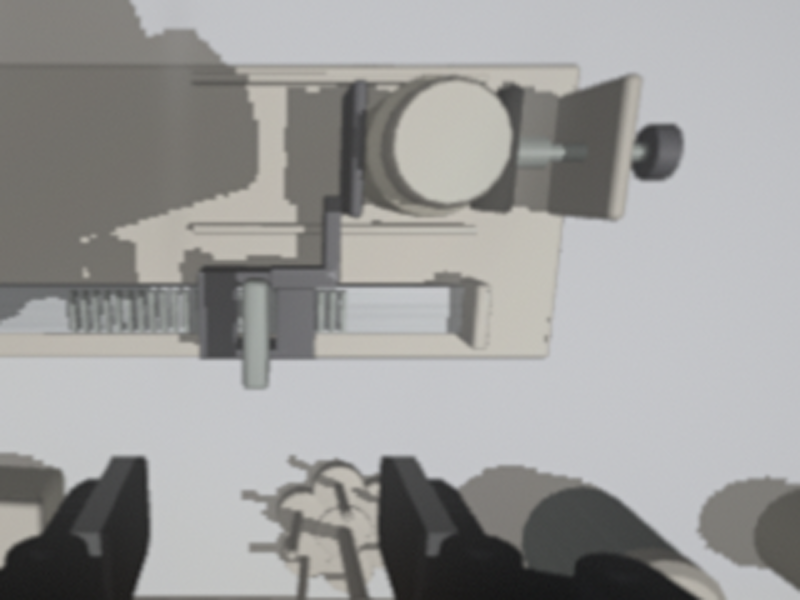

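The picture shows the bottle upright between the paddle (355,145) and the cushion (515,145), with the bar at (256,282)-(256,388). I'll check the bar's height and position numerically.

```bash
python3 - <<'E'
from h import *
import pickle
p=pickle.load(open('w4.pkl','rb'))
f=lambda u,v:(150+u/2.5,40+v/2.5)
for z in (92,99,103):
    a,b=onz(p,f(256,282),z),onz(p,f(256,388),z);print(z,np.round((a,b),1).tolist(),np.linalg.norm(a-b))
for u,v in((578,66),(548,356)): print(np.round(onz(p,f(u,v),10),1))
# same for wrist w1 gave 48.1 at z=92; w2:
q=pickle.load(open('w2.pkl','rb'));k=.64
for z in (92,99): print(z,np.linalg.norm(onz(q,(397*k,263*k),z)-onz(q,(397*k,366*k),z)))
# paddle front top edge & cushion
for n,u,v,z in(('pad top',368,85,75),('pad top',360,212,75),('cush top',522,90,74),('cush top',516,210,74),('cap L',394,143,95),('cap R',513,143,95)): print(n,np.round(onz(p,f(u,v),z),1))
E
```

```text
92 [[568.6, -3.9, 92.0], [617.5, -4.9, 92.0]] 48.91328081670119
99 [[567.7, -3.8, 99.0], [615.5, -4.8, 99.0]] 47.80065502628132
103 [[567.2, -3.8, 103.0], [614.3, -4.7, 103.0]] 47.16486886032705
[470.6 163.9  10. ]
[624.9 162.4  10. ]
92 50.65432511673832
99 48.82306285119951
pad top [486.   46.3  75. ]
pad top [539.8  43.9  75. ]
cush top [489.2 113.6  74. ]
cush top [540.2 115.1  74. ]
cap L [511.3  54.8  95. ]
cap R [512.2 104.2  95. ]
```

```bash
python3 - <<'E'
from h import *
p=arm.camera_params('scene')
out=[]
for f,e in(('scene0',[[567.1,-129.2],[615.2,-130.1]]),('sc4',[[568.9,-4],[617,-4.9]])):
    im=cv2.imread(f'pics/{f}.png');c=proj(p,[[*np.mean(e,0),85]])[0];x,y=(c-25).astype(int)
    a=cv2.resize(im[y:y+50,x:x+50],(400,400),interpolation=2)
    for z,col in((92,(0,255,0)),(99,(0,0,255))):
        for q in proj(p,[[*v,z] for v in e]): cv2.circle(a,tuple(int(i) for i in ((q-[x,y]+.5)*8)),4,col,-1)
    out.append(a)
cv2.imwrite('pics/cmp.png',np.hstack(out))
E
```

```text
(no output)
```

View pics/cmp.png

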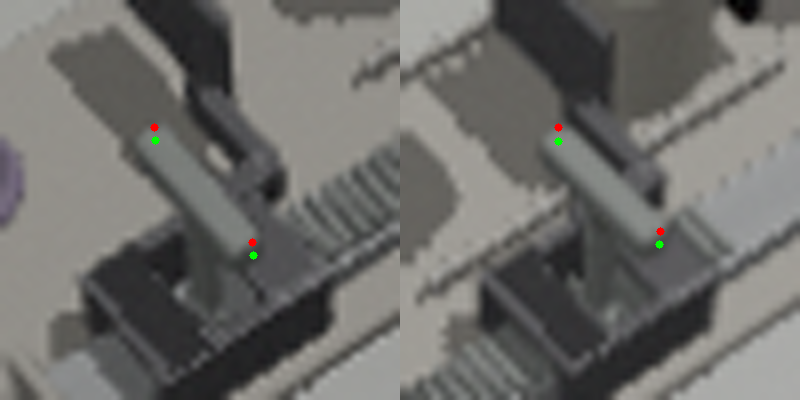

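The bar sits at the same height above the carriage as at the start: about 145–150 px from the carriage corner in both crops, where a 7 mm lift would add 13 px. So the catch is in a notch, and I'm handing in.

```bash
python3 -c "
from bench import arm
print(arm.job_done())"
```

```text
the job is handed in; nothing more can be done
None
```

I handed the job in at about 14 s with no result returned; by the pictures the bottle is upright between paddle and cushion and the catch is down in a notch, with the holding force estimated (not measured) at 6–7 N.

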